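# Seat the crucibles in their firebrick setters

## Robot

A 6-joint arm with a two-finger parallel gripper is mounted at the origin on the work surface. World frame = base frame: x ahead of the robot, y to its left, z up, the work surface at z = 0. Lengths are in m, angles in rad, forces in N, time in s.
With the tool pointing down it reaches from about 0.35 to 0.975 m from the base axis. Payload 4.9 kg.
Tool frame: the origin (TCP) lies on the centre line of the jaws, within the pads' length; the fingertips stand 14 mm ahead of it and the grasp point (between the pads) lies 5 mm behind it; x points along the fingers, z is the direction in which the jaws open and shut, and the axes are right-handed (so a half turn about x gives the same grasp; the last joint's range is limited). The gripper opens to 85 mm and grips with 20 to 120 N. Pads are 22 mm wide; open, the fingers measure 114 mm over their backs; the gripper's body (76 mm by 85 mm) begins 54 mm behind the grasp point. The pads swing forward as they close: fully open they stand 13 mm farther back than shut.
Start: joints at [-1.294, 0.053, 1.613, -0, 1.476, -0.119], TCP at [0.241, -0.577, 0.245] pointing down, gripper open.
Joint ranges: [-3.01, 3.01], [-1.01, 2.22], [0.06, 2.58], [-1.02, 4.17], [0.09, 2.62], [-3.14, 3.14]. Speed limits (rad/s): [2.57, 2.57, 3.14, 3.14, 3.14, 3.14].

## Interface

Orientations are given as a rotation vector (axis times angle).
In Python, from station import ctrl gives the robot as it stands.
- The arm moves only by the tool move_arm, never from a script. Its argument "increments" is a list that holds one entry, the list of rows, each a list of 4 numbers: the shift along the tool's x, y, z in units of 25 cm (1.0 is 25 cm), then the turn about the tool's x in units of 90 degrees (1.0 is 90 degrees). A call has 1 to 20 rows; each row shifts and turns the commanded pose from where the row before left it, along the tool's axes as they then stand; what a row does not reach is not made up. A row lasts 1/12 s, in which the tool goes at most 41.7 mm and 7.16 degrees, less where a joint would pass 70% of its speed; a pose out of reach is approached as far as the arm can. A call with a number of a shift or a turn outside -1 to 1 is refused whole. A call with a gripper value outside its range is refused whole. "gripper" is the closure, from 0 (fully open) to 1 (shut), set as the call begins (left out, the last holds). The fingers move at their own pace and stop on an object; "squeeze" is the grip in N (left out, the last holds). Time passes only in rows, so rows that do not move let the fingers close. It gives the time, the measured TCP pose, the force and the opening at its end, in the units of the state.
- ctrl.get_obs(): the state, without advancing time (a new reading comes with each control period).
- ctrl.get_image(name): name is "side" or "top"; returns a dict with "pixels" (420x560x3 uint8, red, green, blue), "depth" (420x560 float32, m along the optical axis (not along the pixel's ray), 0 where there is no reading), "K" (3x3 intrinsics, pixels), "extrinsics" (4x4, takes a point from camera to world coordinates). Camera axes: x right, y up, looking along -z (the intrinsics and any distortion apply to the point x, -y, -z); pixel columns grow to the right and rows downward; lengths in m; the calibration is good to about 2 mm. A picture is of the moment at which its call begins.
- ctrl.finish_job(): hands the job in, once; it reports no verdict.
Trained networks look in the newest picture that a camera, given by its name, has taken for a name from the list of things; names that differ only in an ending like _2 or _b are one class to them, and where a whole thing is asked for, a point or a joint stands for the part that bears it (a point fixed in the world has none). Each returns a list of dicts, best first, with "score" (0 to 1); they miss things now and then, are a little off and sometimes report something else, mostly with a low value. They report only what shows in the picture. A call takes as long as a camera call. They do not tell look-alikes from the thing itself.
- ctrl.trace(camera, target): "region" (420x560 bool, what is visible of it) and "pixel" ([row, column] in pixels, amid what is visible of it).
The state is a dict: "t": time; "q": joint angles; "dq": joint speeds; "effort": joint torques, N m; "tool_pos": TCP position; "tool_rot": TCP orientation; "contact_force": force on the tool from outside, world axes, zero at the start; "wrist_torque": the same for the moment, N m; "opening": finger opening in m.
Only numpy, scipy, OpenCV 4.12 (cv2) and the standard library are available. Lean on these libraries where they do the work, as an engineer would, in place of code of your own. Each camera call takes 0.05 s, during which the arm holds its last target. There are 200 camera calls.

## Task

Get the furnace charge ready: seat each of the four crucibles (large black graphite, small white round, square, and long white boat) upright and fully down in the firebrick setter whose recess is cut to its shape and size. They are brittle, so set them down rather than dropping them, and leave the amber jar and the yellow thermocouple plug standing among them where they are.

Things in the scene. Friction and masses are not known exactly. Their poses are not given: they have to be found in the camera images.
- crucible_large: Large round graphite crucible, dark grey to black, open at the top: 56 mm outer diameter, 55 mm high, wall 6 mm, about 130 g. Loose, standing upright on the bench, open end up. Origin: centre of its underside; z up, round, so its turn about z does not matter. Belongs in setter_large.
- crucible_small: Small round alumina crucible, white, open at the top: 38 mm outer diameter, 45 mm high, wall 3 mm, about 60 g. Loose, standing upright on the bench, open end up. Origin: centre of its underside; z up, round, so its turn about z does not matter. Belongs in setter_small.
- crucible_square: Square fireclay crucible, orange-brown, open at the top: 50 x 50 mm outside, 40 mm high, wall 5 mm, about 120 g. Loose, standing upright on the bench, open end up. Origin: centre of its underside; z up, x and y square to its sides. Belongs in setter_square, its sides parallel to the recess's (any quarter turn will do).
- boat: Long rectangular alumina combustion boat, white, open at the top: 84 mm long (x), 32 mm wide (y), 28 mm high, wall 4 mm, about 80 g. Loose, standing upright on the bench, open end up. Origin: centre of its underside; z up, x along its length. Belongs in setter_boat, lengthwise in the recess (either way round).
- setter_large: Cream firebrick slab, 114 x 114 mm and 32 mm high, standing fixed on the bench and turned by up to about 17 degrees. In the middle of its top is a round 70 mm diameter recess, 10 mm deep (its floor, tinted scorched brown, lies 22 mm above the brick's underside), with a 2 mm bevel round its mouth. Origin: centre of the brick's underside, on the bench; z up, x and y square to the brick's sides.
- setter_small: Cream firebrick slab, 114 x 114 mm and 32 mm high, standing fixed on the bench and turned by up to about 17 degrees. In the middle of its top is a round 52 mm diameter recess, 10 mm deep (its floor, tinted scorched brown, lies 22 mm above the brick's underside), with a 2 mm bevel round its mouth. Origin: centre of the brick's underside, on the bench; z up, x and y square to the brick's sides.
- setter_square: Cream firebrick slab, 114 x 114 mm and 32 mm high, standing fixed on the bench and turned by up to about 17 degrees. In the middle of its top is a square 64 x 64 mm recess, 10 mm deep (its floor, tinted scorched brown, lies 22 mm above the brick's underside), with a 2 mm bevel round its mouth. Origin: centre of the brick's underside, on the bench; z up, x and y square to the brick's and the recess's sides.
- setter_boat: Cream firebrick slab, 114 x 114 mm and 32 mm high, standing fixed on the bench and turned by up to about 17 degrees. In the middle of its top is a rectangular 98 x 46 mm recess, 10 mm deep (its floor, tinted scorched brown, lies 22 mm above the brick's underside), with a 2 mm bevel round its mouth. Origin: centre of the brick's underside, on the bench; z up, x along the recess's length (98 mm), y across it (46 mm).
- amber_jar: Bystander: amber glass jar with a black cap and a paper label, 42 mm diameter, 70 mm high, loose. Origin: centre of its underside. To be left where it stands.
- tc_plug: Bystander: yellow thermocouple plug lying flat, body 36 x 26 mm and 13 mm high, two flat pins at one end (+x) and a 42 mm steel sheath at the other, loose. Origin: centre of the yellow body's underside. To be left where it lies.
Not all that is in view belongs to the job. Leave any red look-alike of the boat alone.

How it is judged:
At the end, for the whole second after the job is handed in: Each crucible rests in its own setter: its centre within 12 mm of the recess's centre, its underside on the recess floor (18 to 25.5 mm above the brick's underside), upright within 0.1 rad, released and at rest; the jar and the plug are within 30 mm of where they started and the jar is upright (horizontal distance between crucible_large and setter_large below 0.012 m and z of crucible_large in the frame of setter_large between 0.018 and 0.0255 m and angle between each of crucible_large, crucible_small, crucible_square, boat's own z axis and vertical below 0.1 rad and linear speed of each of crucible_large, crucible_small, crucible_square, boat below 0.02 m/s and angular speed of each of crucible_large, crucible_small, crucible_square, boat below 0.2 rad/s and contact force between each of crucible_large, crucible_small, crucible_square, boat and the fingers below 0.05 N and horizontal distance between crucible_small and setter_small below 0.012 m and z of crucible_small in the frame of setter_small between 0.018 and 0.0255 m and horizontal distance between crucible_square and setter_square below 0.012 m and z of crucible_square in the frame of setter_square between 0.018 and 0.0255 m and horizontal distance between boat and setter_boat below 0.012 m and z of boat in the frame of setter_boat between 0.018 and 0.0255 m and distance of each of amber_jar, tc_plug from where it was at the start of the episode below 0.03 m and angle between amber_jar's own z axis and vertical below 0.15 rad); the robot touches nothing.
It fails at once if a crucible is dropped (falls free of the fingers by more than about 25 mm) ((linear speed of crucible_large above 0.7 m/s and contact force between crucible_large and the fingers below 0.05 N) or (linear speed of crucible_small above 0.7 m/s and contact force between crucible_small and the fingers below 0.05 N) or (linear speed of crucible_square above 0.7 m/s and contact force between crucible_square and the fingers below 0.05 N) or (linear speed of boat above 0.7 m/s and contact force between boat and the fingers below 0.05 N)).
It fails at once if the amber jar or the yellow thermocouple plug is shifted by more than 30 mm (distance of any of amber_jar, tc_plug from where it was at the start of the episode above 0.03 m).
It also fails if it takes over 109 s, if anything falls off the work surface, if the arm or the gripper's body presses on something with over 40 N, if the wrist force passes 120 N, or if a joint passes its speed limit or range.

## Working session

There is one attempt and no reset: what is moved stays moved. The work goes in short steps, Python scripts to look and compute and a tool call to move; the robot and the scene stay as the last step left them, time stands still between calls to the robot, and variables do not carry over. Pictures are saved under pics/ and viewed, about 12 in all and at most 16, crops included, and the job is handed in when it is done.

Besides the shell and the picture viewer there is one more tool, called after "Call:" as name(argument=value, ...), one argument or row to a line, values as JSON. move_arm: Moves the arm, as the interface text tells. Shifts and turns lie within -1 to 1; 1 stands for 25 cm of shift or 90 degrees of turn. Its arguments: {"type":"object","properties":{"increments":{"type":"array","items":{"type":"array","items":{"type":"array","items":{"type":"number","minimum":-1,"maximum":1}}}},"gripper":{"type":"number"},"squeeze":{"type":"number"}},"required":["increments"]}

```bash
mkdir -p pics; ls
python3 - <<'E'
from station import ctrl
import cv2,numpy as np
o=ctrl.get_obs();print({k:np.round(v,3) for k,v in o.items()})
for n in("top","side"):
    im=ctrl.get_image(n);cv2.imwrite(f"pics/{n}0.png",im["pixels"][:,:,::-1])
    np.savez(f"{n}0.npz",**im);print(n,im["K"].round(1).tolist(),im["extrinsics"].round(3).tolist())
E
```

```text
pics
{'t': np.float64(0.0), 'q': array([-1.294,  0.053,  1.614,  0.   ,  1.476, -0.119]), 'dq': array([ 0.   , -0.001, -0.001,  0.   ,  0.002, -0.   ]), 'effort': array([ 1.0000e-03, -3.9368e+01, -3.7017e+01, -0.0000e+00,  7.0000e-03,
       -0.0000e+00]), 'tool_pos': array([ 0.241, -0.576,  0.244]), 'tool_rot': array([ 0.914,  1.372, -0.912]), 'contact_force': array([-0.651,  0.801,  0.555]), 'wrist_torque': array([-0.01 ,  0.051,  0.005]), 'opening': np.float64(0.085)}
top [[388.0, 0.0, 279.0], [0.0, 388.0, 212.4], [0.0, 0.0, 1.0]] [[-0.013, 0.989, -0.149, 0.348], [-1.0, -0.011, 0.016, 0.007], [0.014, 0.149, 0.989, 0.958], [0.0, 0.0, 0.0, 1.0]]
side [[429.7, 0.0, 284.7], [0.0, 429.7, 207.9], [0.0, 0.0, 1.0]] [[0.958, 0.183, -0.223, 0.203], [-0.288, 0.592, -0.753, -0.968], [-0.006, 0.785, 0.619, 0.836], [0.0, 0.0, 0.0, 1.0]]
```

View pics/top0.png

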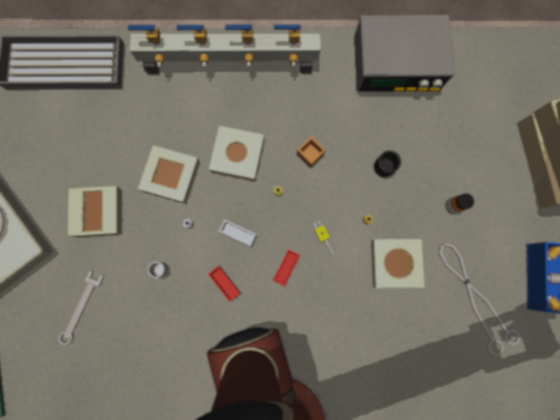

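View pics/side0.png

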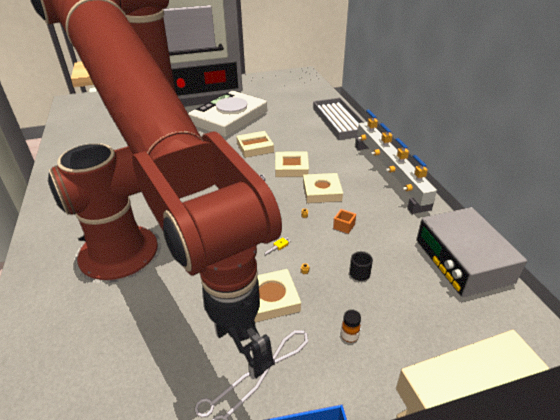

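```bash
cat > h.py <<'E'
from station import ctrl
import cv2,numpy as np
def world(im):
    d=im["depth"];v,u=np.indices(d.shape);K=im["K"]
    P=np.stack([(u-K[0,2])/K[0,0]*d,-(v-K[1,2])/K[1,1]*d,-d],-1)
    E=im["extrinsics"];return P@E[:3,:3].T+E[:3,3]
def find(name,cam="top",im=None,band=None,n=1):
    W=world(im)
    for r in ctrl.trace(cam,name)[:n]:
        R=r["region"]&(im["depth"]>0);p=W[R];z=p[:,2]
        h=np.percentile(z,95)
        q=p[(z>band[0])&(z<band[1])] if band else p[z>h-.008]
        if len(q)<5: print(name,"few",len(p),h);continue
        (c,s,a)=cv2.minAreaRect(q[:,:2].astype(np.float32))
        print(name,"sc%.2f"%r["score"],"px",np.round(r["pixel"]),"n",len(q),"c",np.round(c,4),"size",np.round(s,4),"ang",round(a,1),"ztop %.3f"%h,"allmean",p.mean(0).round(4))
E
python3 - <<'E'
from h import *
im=ctrl.get_image("top")
for n,b in dict(crucible_large=(.045,.06),crucible_small=(.036,.05),crucible_square=(.032,.046),boat=(.02,.034),setter_large=(.027,.037),setter_small=(.027,.037),setter_square=(.027,.037),setter_boat=(.027,.037),amber_jar=None,tc_plug=None).items():
    find(n,"top",im,b,4)
E
```

```text
crucible_large sc0.69 px [163. 387.] n 217 c [ 0.6056 -0.2759] size [0.0542 0.0537] ang 77.9 ztop 0.058 allmean [ 0.6059 -0.2763  0.0332]
crucible_large few 238 0.017077424280397067
crucible_small sc0.74 px [266. 156.] n 86 c [0.3559 0.279 ] size [0.0372 0.0322] ang 89.4 ztop 0.048 allmean [0.356  0.2807 0.0244]
crucible_square sc0.65 px [152. 313.] n 201 c [ 0.6414 -0.0892] size [0.0512 0.0514] ang 42.4 ztop 0.043 allmean [ 0.6417 -0.0903  0.022 ]
boat sc0.98 px [231. 234.] n 138 c [0.4399 0.0913] size [0.081 0.032] ang 64.4 ztop 0.031 allmean [0.4404 0.0911 0.0129]
boat sc0.86 px [285. 226.] n 188 c [0.3207 0.1244] size [0.0838 0.0326] ang 38.2 ztop 0.031 allmean [0.321  0.1253 0.0144]
boat sc0.63 px [266. 289.] n 149 c [ 0.3562 -0.0237] size [0.0317 0.0834] ang 62.1 ztop 0.031 allmean [ 0.3576 -0.0247  0.0127]
setter_large sc0.95 px [262. 397.] n 1709 c [ 0.3634 -0.2913] size [0.1164 0.1135] ang 89.2 ztop 0.036 allmean [ 0.3634 -0.289   0.0304]
setter_small sc0.70 px [151. 236.] n 1769 c [0.6402 0.0949] size [0.1145 0.1149] ang 77.7 ztop 0.036 allmean [0.6368 0.0943 0.0301]
setter_square sc0.67 px [175. 170.] n 1507 c [0.588  0.2623] size [0.1164 0.1145] ang 73.2 ztop 0.035 allmean [0.586  0.2603 0.0293]
setter_boat sc0.79 px [208.  96.] n 1569 c [0.4973 0.4391] size [0.1145 0.1166] ang 2.8 ztop 0.035 allmean [0.4959 0.4353 0.0284]
setter_boat sc0.43 px [231. 235.] n 144 c [0.4403 0.0923] size [0.0831 0.032 ] ang 64.4 ztop 0.031 allmean [0.4411 0.0932 0.0135]
amber_jar sc0.62 px [204. 457.] n 209 c [ 0.5041 -0.4445] size [0.0372 0.0361] ang 39.2 ztop 0.074 allmean [ 0.5014 -0.438   0.0548]
tc_plug sc0.47 px [236. 325.] n 191 c [ 0.4205 -0.1215] size [0.0751 0.0257] ang 24.9 ztop 0.017 allmean [ 0.4314 -0.1159  0.0136]
```

```bash
cat > plan.py <<'E'
from station import ctrl
import numpy as np,sys
from scipy.spatial.transform import Rotation as R
# usage: plan.py x y z [jawdeg]
def go(x,y,z,jaw=None):
    o=ctrl.get_obs();M=R.from_rotvec(o["tool_rot"]).as_matrix()
    j=np.degrees(np.arctan2(M[1,2],M[0,2]))
    d=M.T@(np.array([x,y,z])-o["tool_pos"])/.25
    t=0 if jaw is None else ((j-jaw+90)%180-90)   # turn about x(down) lowers the yaw
    print("t %.1f"%o["t"],"pos",o["tool_pos"].round(4),"xdir",M[:,0].round(3),"jaw %.1f"%j,"q6 %.2f"%o["q"][5],"F",o["contact_force"].round(1),"open %.4f"%o["opening"])
    print("shift units",d.round(3),"turn units %.3f"%(t/90), "(if shift first, then turn)")
if __name__=="__main__":
    go(*map(float,sys.argv[1:]))
E
python3 plan.py .605 -.277 .17
python3 - <<'E'
from h import *
im=np.load("top0.npz");W=world(im)
hsv=cv2.cvtColor(im["pixels"],cv2.COLOR_RGB2HSV)
for n,(r,c) in dict(L=(263,399),S=(152,237),Q=(174,169),B=(211,92)).items():
    m=np.zeros(hsv.shape[:2],bool);m[r-24:r+25,c-24:c+25]=1
    m&=(hsv[...,1]>100)
    q=W[m];print(n,m.sum(),[np.round(a,4) for a in cv2.minAreaRect(q[:,:2].astype(np.float32))],q.mean(0).round(4))
E
```

```text
t 0.7 pos [ 0.241  -0.5767  0.2454] xdir [ 0. -0. -1.] jaw -67.3 q6 -0.12 F [0.2 0.1 0.3] open 0.0851
shift units [ 0.301  1.806 -0.545] turn units 0.000 (if shift first, then turn)
L 588 [array([ 0.3663, -0.1581]), array([0.3302, 0.0644]), np.float64(89.1695)] [ 0.3634 -0.2901  0.0291]
S 271 [array([0.6437, 0.0971]), array([0.0453, 0.0451]), np.float64(88.6974)] [0.6425 0.0968 0.0235]
Q 573 [array([0.4945, 0.1394]), array([0.3875, 0.0739]), np.float64(52.8615)] [0.5885 0.2644 0.0267]
B 652 [array([0.4499, 0.2352]), array([0.4896, 0.0973]), np.float64(77.1557)] [0.4968 0.4405 0.0293]
```

Call:
move_arm(
  increments=[
    [[0,0.139,-0.042,0],[0,0.139,-0.042,0],[0,0.139,-0.042,0],[0,0.139,-0.042,0],[0,0.139,-0.042,0],[0,0.139,-0.042,0],[0,0.139,-0.042,0],[0,0.139,-0.042,0],[0,0.139,-0.042,0],[0,0.139,-0.042,0],[0,0.139,-0.042,0],[0,0.139,-0.042,0],[0,0.139,-0.042,0],[0.1,0,0,0],[0.1,0,0,0],[0.1,0,0,0],[0,0,0,0],[0,0,0,0]],
  ],
  gripper=0,
  squeeze=40,
)

```text
t: 2.15
tool_pos: [0.6042, -0.2759, 0.1684]
tool_rot: [0.913, 1.375, -0.914]
contact_force: [-0.3, -0.8, 0.4]
opening: 0.0857
```

```bash
python3 plan.py .6055 -.276 .047
python3 - <<'E'
from h import *
im=ctrl.get_image("side");cv2.imwrite("pics/s1.png",cv2.resize(im["pixels"][150:350,220:480,::-1],None,fx=2.5,fy=2.5))
find("crucible_large","side",im,(.04,.06))
E
```

```text
t 2.1 pos [ 0.6042 -0.2759  0.1684] xdir [-0.003  0.002 -1.   ] jaw -67.3 q6 0.63 F [-0.3 -0.8  0.4] open 0.0857
shift units [0.486 0.006 0.004] turn units 0.000 (if shift first, then turn)
crucible_large sc0.91 px [265. 358.] n 270 c [ 0.6101 -0.275 ] size [0.0553 0.0547] ang 31.1 ztop 0.057 allmean [ 0.6082 -0.278   0.034 ]
```

View pics/s1.png

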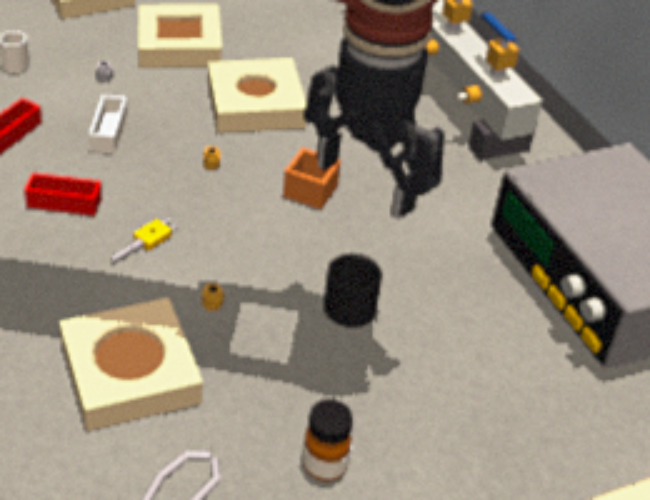

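Call:
move_arm(
  increments=[
    [[0.081,0.014,0,0],[0.081,0,0,0],[0.081,0,0,0],[0.081,0,0,0],[0.081,0,0,0],[0.081,0,0,0],[0,0,0,0]],
  ],
)

```text
t: 2.83
tool_pos: [0.6069, -0.2747, 0.0465]
tool_rot: [0.914, 1.375, -0.914]
contact_force: [-1.5, 0.9, -1.5]
opening: 0.0853
```

Call:
move_arm(
  increments=[
    [[0,0,0,0],[0,0,0,0],[0,0,0,0],[0,0,0,0],[0,0,0,0],[0,0,0,0],[0,0,0,0],[0,0,0,0]],
  ],
  gripper=1,
)

```text
t: 3.5
tool_pos: [0.6105, -0.2763, 0.0526]
tool_rot: [0.912, 1.365, -0.912]
contact_force: [-0.1, 0.7, 6.8]
opening: 0.054
```

```bash
python3 plan.py .6055 -.276 .2
python3 - <<'E'
from h import *
im=ctrl.get_image("side");cv2.imwrite("pics/s2.png",cv2.resize(im["pixels"][200:300,300:430,::-1],None,fx=4,fy=4,interpolation=cv2.INTER_CUBIC))
E
```

```text
t 3.5 pos [ 0.6105 -0.2763  0.0526] xdir [ 0.005 -0.003 -1.   ] jaw -67.3 q6 0.64 F [-0.1  0.7  6.8] open 0.0540
shift units [-0.59  -0.016 -0.006] turn units 0.000 (if shift first, then turn)
```

View pics/s2.png

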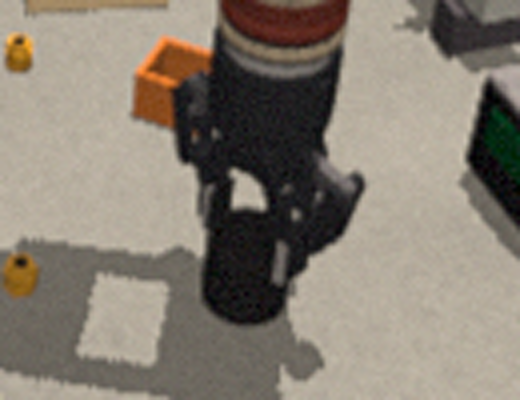

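Call:
move_arm(
  increments=[
    [[0,0,0,0],[0,0,0,0],[-0.03,0,0,0],[-0.05,0,0,0],[-0.08,0,0,0],[-0.08,0,0,0],[-0.08,0,0,0],[-0.08,0,0,0],[-0.05,0,0,0],[0,0,0,0],[0,0,0,0]],
  ],
)

```text
t: 4.47
tool_pos: [0.6087, -0.2754, 0.1624]
tool_rot: [0.913, 1.369, -0.913]
contact_force: [-0.7, 0.1, -1.4]
opening: 0.0544
```

```bash
python3 plan.py .364 -.2905 .17
python3 - <<'E'
from h import *
for c in("side","top"):
    im=ctrl.get_image(c)
    find("crucible_large",c,im)
    find("setter_large",c,im,(.027,.037))
E
```

```text
t 4.5 pos [ 0.6087 -0.2754  0.1624] xdir [ 0.002 -0.001 -1.   ] jaw -67.3 q6 0.64 F [-0.7  0.1 -1.4] open 0.0544
shift units [-0.032 -0.926 -0.322] turn units 0.000 (if shift first, then turn)
crucible_large sc0.73 px [235. 362.] n 145 c [ 0.6048 -0.2741] size [0.0548 0.041 ] ang 57.6 ztop 0.166 allmean [ 0.6034 -0.2816  0.1439]
setter_large sc0.77 px [295. 270.] n 1266 c [ 0.3669 -0.2891] size [0.1143 0.1169] ang 0.0 ztop 0.035 allmean [ 0.3649 -0.3     0.0277]
crucible_large sc0.17 px [237. 323.] n 196 c [ 0.4242 -0.1196] size [0.0769 0.0255] ang 24.8 ztop 0.017 allmean [ 0.4328 -0.1145  0.0121]
```

Call:
move_arm(
  increments=[
    [[0,-0.07,-0.024,0],[0,-0.11,-0.038,0],[0,-0.11,-0.038,0],[0,-0.11,-0.038,0],[0,-0.11,-0.038,0],[0,-0.11,-0.038,0],[0,-0.11,-0.038,0],[0,-0.11,-0.038,0],[0,-0.086,-0.032,0],[0,0,0,0],[0,0,0,0],[0.06,0,0,0],[0.08,0,0,0],[0.06,0,0,0],[0.04,0,0,0],[0,0,0,0],[0,0,0,0]],
  ],
)

```text
t: 6.18
tool_pos: [0.3641, -0.2899, 0.101]
tool_rot: [0.913, 1.372, -0.912]
contact_force: [-0.4, 0.0, -0.7]
opening: 0.0542
```

```bash
python3 plan.py .365 -.29 .074
python3 - <<'E'
from h import *
im=ctrl.get_image("side");cv2.imwrite("pics/s3.png",cv2.resize(im["pixels"][200:350,200:360,::-1],None,fx=4,fy=4,interpolation=cv2.INTER_CUBIC))
find("crucible_large","side",im)
E
```

```text
t 6.2 pos [ 0.3641 -0.2899  0.101 ] xdir [-0.001  0.001 -1.   ] jaw -67.3 q6 0.34 F [-0.4  0.  -0.7] open 0.0542
shift units [0.108 0.003 0.002] turn units 0.000 (if shift first, then turn)
crucible_large sc0.76 px [283. 265.] n 105 c [ 0.3543 -0.2927] size [0.0566 0.0309] ang 84.6 ztop 0.105 allmean [ 0.3583 -0.2978  0.0815]
```

View pics/s3.png

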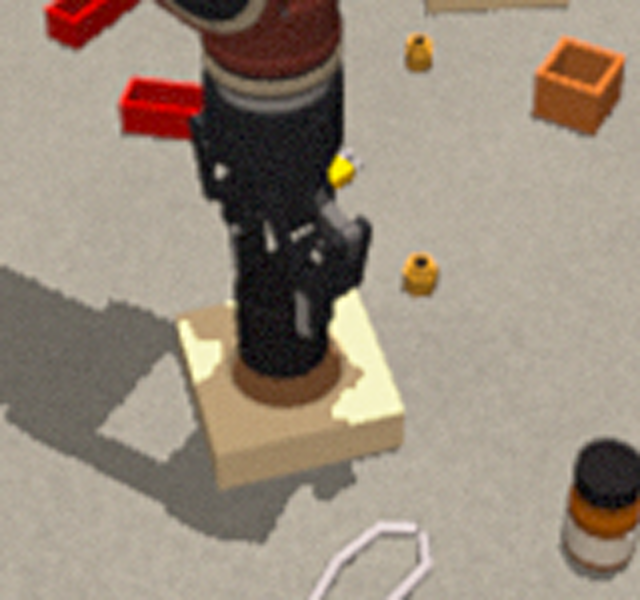

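Call:
move_arm(
  increments=[
    [[0.03,0,0,0],[0.03,0,0,0],[0.02,0,0,0],[0.016,0,0,0],[0.01,0,0,0],[0,0,0,0],[0,0,0,0]],
  ],
)

```text
t: 6.87
tool_pos: [0.3638, -0.2903, 0.0747]
tool_rot: [0.913, 1.371, -0.913]
contact_force: [0.5, -0.1, -1.5]
opening: 0.054
```

Call:
move_arm(
  increments=[
    [[0.006,0,0,0],[0.006,0,0,0],[0,0,0,0],[0,0,0,0]],
  ],
)

```text
t: 7.2
tool_pos: [0.3639, -0.2905, 0.0745]
tool_rot: [0.913, 1.372, -0.913]
contact_force: [-6.6, 7.0, 17.5]
opening: 0.054
```

Call:
move_arm(
  increments=[
    [[0,0,0,0],[0,0,0,0],[0,0,0,0],[0,0,0,0],[0,0,0,0],[0,0,0,0],[0,0,0,0],[-0.05,0,0,0],[-0.1,0,0,0],[-0.12,0,0,0],[-0.12,0,0,0],[-0.06,0,0,0],[0,0,0,0],[0,0,0,0]],
  ],
  gripper=0,
)

```text
t: 8.37
tool_pos: [0.3641, -0.2906, 0.1851]
tool_rot: [0.912, 1.369, -0.913]
contact_force: [-0.2, -0.2, -0.4]
opening: 0.0856
```

```bash
python3 plan.py .642 -.0895 .175 -47.6
python3 - <<'E'
from h import *
im=ctrl.get_image("side")
find("crucible_large","side",im,(.065,.09))
find("crucible_square","side",im,(.032,.046))
E
```

```text
t 8.4 pos [ 0.3641 -0.2906  0.1851] xdir [ 0.001 -0.002 -1.   ] jaw -67.3 q6 0.34 F [-0.2 -0.2 -0.4] open 0.0856
shift units [ 0.041  1.336 -0.314] turn units -0.219 (if shift first, then turn)
crucible_large sc0.96 px [289. 268.] n 264 c [ 0.365  -0.2925] size [0.0555 0.0521] ang 74.4 ztop 0.079 allmean [ 0.3638 -0.2966  0.0577]
crucible_square sc0.80 px [221. 345.] n 158 c [ 0.6457 -0.0871] size [0.0552 0.0511] ang 43.7 ztop 0.042 allmean [ 0.6454 -0.0893  0.0248]
```

Call:
move_arm(
  increments=[
    [[0,0.112,-0.027,0],[0,0.112,-0.027,0],[0,0.112,-0.027,0],[0,0.112,-0.027,0],[0,0.112,-0.027,0],[0,0.112,-0.027,0],[0,0.112,-0.027,0],[0,0.112,-0.027,0],[0,0.112,-0.027,0],[0,0.112,-0.027,0],[0,0.112,-0.027,0],[0,0.112,-0.027,0],[0,0,0,-0.075],[0,0,0,-0.075],[0,0,0,-0.075],[0,0,0,0],[0,0,0,0]],
  ],
)

```text
t: 9.93
tool_pos: [0.6418, -0.0857, 0.1823]
tool_rot: [0.644, 1.476, -0.645]
contact_force: [1.0, -0.8, -0.4]
opening: 0.0851
```

```bash
python3 plan.py .6435 -.088 .035 -47
```

```text
t 9.9 pos [ 0.6418 -0.0857  0.1823] xdir [-0.003  0.001 -1.   ] jaw -47.2 q6 0.58 F [ 1.  -0.8 -0.4] open 0.0851
shift units [ 0.589 -0.     0.013] turn units -0.003 (if shift first, then turn)
```

Call:
move_arm(
  increments=[
    [[0.09,0,0.006,0],[0.1,0,0.006,0],[0.1,0,0,0],[0.1,0,0,0],[0.1,0,0,0],[0.07,0,0,0],[0.03,0,0,0],[0,0,0,0],[0,0,0,0]],
  ],
)

```text
t: 10.68
tool_pos: [0.6446, -0.0882, 0.0369]
tool_rot: [0.643, 1.474, -0.643]
contact_force: [-0.6, 0.0, 0.5]
opening: 0.0855
```

Call:
move_arm(
  increments=[
    [[0,0,0,0],[0,0,0,0],[0,0,0,0],[0,0,0,0],[0,0,0,0],[0,0,0,0],[0,0,0,0],[0,0,0,0],[0,0,0,0],[0,0,0,0]],
  ],
  gripper=1,
)

```text
t: 11.52
tool_pos: [0.6459, -0.0883, 0.0387]
tool_rot: [0.642, 1.471, -0.641]
contact_force: [0.3, 0.3, 7.1]
opening: 0.0489
```

Call:
move_arm(
  increments=[
    [[-0.03,0,0,0],[-0.05,0,0,0],[-0.08,0,0,0],[-0.08,0,0,0],[-0.08,0,0,0],[-0.08,0,0,0],[-0.08,0,0,0],[-0.05,0,0,0],[0,0,0,0],[0,0,0,0]],
  ],
)

```text
t: 12.35
tool_pos: [0.6449, -0.0882, 0.1701]
tool_rot: [0.642, 1.472, -0.642]
contact_force: [-0.3, 1.3, -1.2]
opening: 0.0493
```

```bash
python3 plan.py .588 .263 .165 -16.8;python3 - <<'E'
from h import *
im=ctrl.get_image("side");cv2.imwrite("pics/s4.png",cv2.resize(im["pixels"][130:300,230:430,::-1],None,fx=3.5,fy=3.5,interpolation=cv2.INTER_CUBIC))
find("crucible_square","side",im)
find("setter_square","side",im,(.027,.037))
E
```

```text
t 12.3 pos [ 0.6449 -0.0882  0.1701] xdir [ 0.001 -0.    -1.   ] jaw -47.1 q6 0.57 F [-0.3  1.3 -1.2] open 0.0493
shift units [ 0.02   0.79  -1.183] turn units -0.336 (if shift first, then turn)
crucible_square sc0.63 px [184. 349.] n 143 c [ 0.6466 -0.0886] size [0.0579 0.0517] ang 42.8 ztop 0.173 allmean [ 0.6418 -0.0902  0.1557]
setter_square sc0.76 px [165. 289.] n 425 c [0.5913 0.2622] size [0.119  0.1158] ang 75.6 ztop 0.035 allmean [0.5872 0.2487 0.0263]
```

View pics/s4.png

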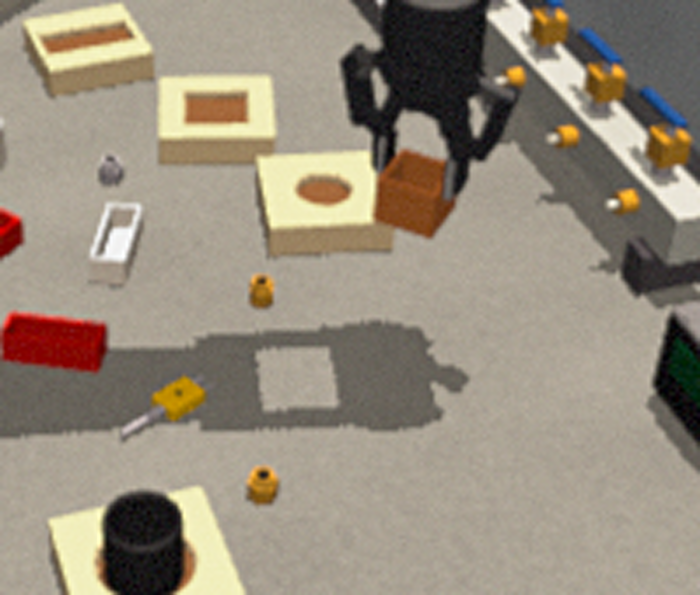

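Call:
move_arm(
  increments=[
    [[0,0.061,-0.091,0],[0,0.061,-0.091,0],[0,0.061,-0.091,0],[0,0.061,-0.091,0],[0,0.061,-0.091,0],[0,0.061,-0.091,0],[0,0.061,-0.091,0],[0,0.061,-0.091,0],[0,0.061,-0.091,0],[0,0.061,-0.091,0],[0,0.061,-0.091,0],[0,0.061,-0.091,0],[0,0.061,-0.085,0],[0,0,0,-0.068],[0,0,0,-0.068],[0,0,0,-0.068],[0,0,0,-0.068],[0,0,0,-0.068],[0,0,0,0],[0,0,0,0]],
  ],
)

```text
t: 14.17
tool_pos: [0.5887, 0.2622, 0.1677]
tool_rot: [0.227, 1.561, -0.229]
contact_force: [-0.8, 0.4, -0.8]
opening: 0.049
```

Call:
move_arm(
  increments=[
    [[0.05,0,0,0],[0.07,0,0,0],[0.07,0,0,0],[0.05,0,0,0],[0.03,0,0,0],[0,0,0,0],[0,0,0,0]],
  ],
)

```text
t: 14.75
tool_pos: [0.5892, 0.2623, 0.1013]
tool_rot: [0.226, 1.56, -0.226]
contact_force: [-0.2, -0.2, 0.1]
opening: 0.0487
```

```bash
python3 plan.py .5895 .2625 .061 -16.5;python3 - <<'E'
from h import *
im=ctrl.get_image("side");cv2.imwrite("pics/s5.png",cv2.resize(im["pixels"][100:220,230:380,::-1],None,fx=4,fy=4,interpolation=cv2.INTER_CUBIC))
find("crucible_square","side",im)
E
```

```text
t 14.8 pos [0.5892 0.2623 0.1013] xdir [-0.001 -0.    -1.   ] jaw -16.5 q6 0.59 F [-0.2 -0.2  0.1] open 0.0487
shift units [0.161 0.001 0.001] turn units -0.000 (if shift first, then turn)
crucible_square sc0.57 px [146. 292.] n 83 c [0.5903 0.2596] size [0.0579 0.0481] ang 73.2 ztop 0.105 allmean [0.5884 0.2558 0.0873]
```

View pics/s5.png

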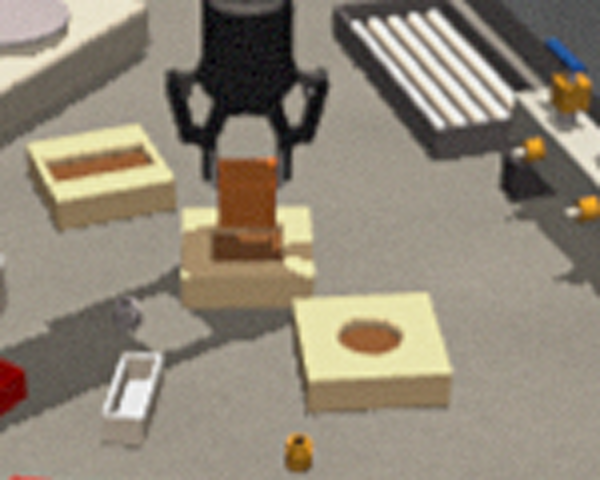

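Call:
move_arm(
  increments=[
    [[0.04,0,0,0],[0.05,0,0,0],[0.03,0,0,0],[0.02,0,0,0],[0.012,0,0,0],[0.006,0,0,0],[0,0,0,0],[0,0,0,0]],
  ],
)

```text
t: 15.52
tool_pos: [0.5896, 0.2625, 0.0625]
tool_rot: [0.226, 1.559, -0.225]
contact_force: [-0.2, 0.5, -0.3]
opening: 0.0492
```

Call:
move_arm(
  increments=[
    [[0.006,0,0,0],[0.006,0,0,0],[0,0,0,0],[0,0,0,0]],
  ],
)

```text
t: 15.85
tool_pos: [0.59, 0.2626, 0.0608]
tool_rot: [0.226, 1.558, -0.225]
contact_force: [-1.9, -1.1, 6.1]
opening: 0.0489
```

Contact at the expected height; release and go to the small crucible.

Call:
move_arm(
  increments=[
    [[0,0,0,0],[0,0,0,0],[0,0,0,0],[0,0,0,0],[0,0,0,0],[0,0,0,0],[0,0,0,0],[-0.05,0,0,0],[-0.1,0,0,0],[-0.12,0,0,0],[-0.12,0,0,0],[-0.08,0,0,0],[0,0,0,0],[0,0,0,0]],
  ],
  gripper=0,
)

```text
t: 17.02
tool_pos: [0.5905, 0.2628, 0.1798]
tool_rot: [0.227, 1.555, -0.224]
contact_force: [-0.5, -0.8, -0.8]
opening: 0.0853
```

```bash
python3 plan.py .355 .281 .178
python3 - <<'E'
from h import *
im=ctrl.get_image("side")
find("crucible_square","side",im,(.05,.07))
find("crucible_small","side",im,(.036,.05),2)
im=ctrl.get_image("top")
find("crucible_square","top",im,(.05,.07))
find("crucible_small","top",im,(.036,.05),2)
E
```

```text
t 17.0 pos [0.5905 0.2628 0.1798] xdir [ 0.005  0.001 -1.   ] jaw -16.5 q6 0.59 F [-0.5 -0.8 -0.8] open 0.0853
shift units [ 0.003 -0.197 -0.924] turn units 0.000 (if shift first, then turn)
crucible_square sc0.74 px [157. 293.] n 89 c [0.5925 0.2611] size [0.0565 0.0385] ang 72.5 ztop 0.062 allmean [0.5907 0.2556 0.0498]
crucible_square sc0.97 px [171. 170.] n 225 c [0.587  0.2596] size [0.0519 0.0508] ang 74.4 ztop 0.064 allmean [0.5888 0.2582 0.0443]
crucible_small sc0.47 px [267. 165.] n 31 c [0.3559 0.2638] size [0.0277 0.0066] ang 1.9 ztop 0.047 allmean [0.356  0.2651 0.0271]
crucible_small sc0.35 px [264. 406.] n 76 c [ 0.3676 -0.2959] size [0.0502 0.0682] ang 38.5 ztop 0.080 allmean [ 0.3622 -0.294   0.0539]
```

Call:
move_arm(
  increments=[
    [[0,-0.02,-0.09,0],[0,-0.02,-0.092,0],[0,-0.02,-0.092,0],[0,-0.02,-0.092,0],[0,-0.02,-0.092,0],[0,-0.02,-0.092,0],[0,-0.02,-0.092,0],[0,-0.02,-0.092,0],[0,-0.02,-0.092,0],[0,-0.024,-0.092,0],[0,0,0,0],[0,0,0,0],[0,0,0,0]],
  ],
)

```text
t: 18.4
tool_pos: [0.3552, 0.2785, 0.1767]
tool_rot: [0.226, 1.559, -0.226]
contact_force: [-0.3, 0.3, -0.5]
opening: 0.0855
```

```bash
python3 plan.py .356 .279 .04
python3 - <<'E'
from h import *
im=ctrl.get_image("top");cv2.imwrite("pics/t6.png",cv2.resize(im["pixels"][200:320,90:250,::-1],None,fx=4,fy=4,interpolation=cv2.INTER_CUBIC))
im=ctrl.get_image("side")
find("crucible_small","side",im,(.036,.05),2)
im=np.load("top0.npz");W=world(im)[250:290,135:180];p=W[(W[...,2]>.040)&(W[...,2]<.055)]
print(len(p),p.min(0),p.max(0),cv2.minEnclosingCircle(p[:,:2].astype(np.float32)))
E
```

```text
t 18.4 pos [0.3552 0.2785 0.1767] xdir [ 0. -0. -1.] jaw -16.5 q6 0.79 F [-0.3  0.3 -0.5] open 0.0855
shift units [0.547 0.003 0.002] turn units 0.000 (if shift first, then turn)
crucible_small sc0.50 px [168. 227.] n 59 c [0.3585 0.2799] size [0.0335 0.0405] ang 14.3 ztop 0.046 allmean [0.3578 0.2766 0.0294]
81 [0.33752471 0.25993985 0.04027694] [0.37206613 0.29745895 0.05096219] ((0.3550759553909302, 0.27903512120246887), 0.01927262172102928)
```

View pics/t6.png

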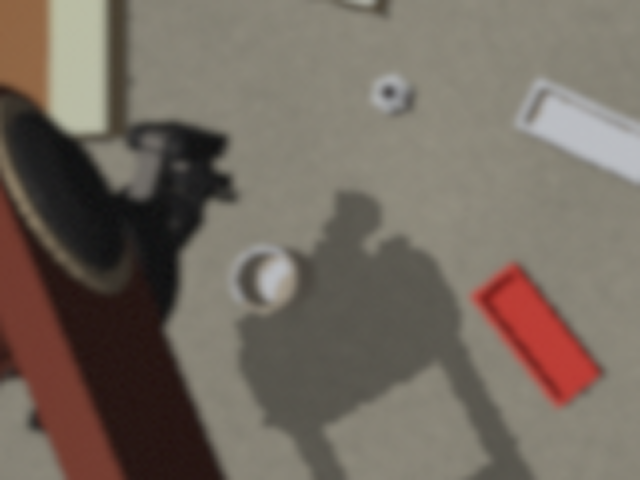

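Call:
move_arm(
  increments=[
    [[0.06,0.003,0.005,0],[0.09,0,0,0],[0.1,0,0,0],[0.1,0,0,0],[0.1,0,0,0],[0.07,0,0,0],[0.027,0,0,0],[0,0,0,0],[0,0,0,0]],
  ],
)

```text
t: 19.3
tool_pos: [0.3569, 0.279, 0.0405]
tool_rot: [0.226, 1.559, -0.226]
contact_force: [0.2, 0.1, 0.2]
opening: 0.0856
```

Call:
move_arm(
  increments=[
    [[0,0,0,0],[0,0,0,0],[0,0,0,0],[0,0,0,0],[0,0,0,0],[0,0,0,0],[0,0,0,0],[0,0,0,0],[0,0,0,0],[0,0,0,0],[0,0,0,0]],
  ],
  gripper=1,
)

```text
t: 20.22
tool_pos: [0.3571, 0.2794, 0.0414]
tool_rot: [0.227, 1.557, -0.225]
contact_force: [-1.0, -0.6, 5.4]
opening: 0.0363
```

Call:
move_arm(
  increments=[
    [[-0.03,0,0,0],[-0.05,0,0,0],[-0.08,0,0,0],[-0.08,0,0,0],[-0.08,0,0,0],[-0.08,0,0,0],[-0.08,0,0,0],[-0.05,0,0,0],[0,0,0,0],[0,0,0,0]],
  ],
)

```text
t: 21.05
tool_pos: [0.3563, 0.279, 0.1728]
tool_rot: [0.226, 1.558, -0.225]
contact_force: [0.2, 0.1, -0.9]
opening: 0.0364
```

```bash
python3 plan.py .6405 .095 .175 ;python3 - <<'E'
from h import *
im=ctrl.get_image("side")
find("crucible_small","side",im)
find("setter_small","side",im,(.027,.037))
find("setter_boat","side",im,(.027,.037))
find("boat","side",im,(.02,.034),3)
E
```

```text
t 21.1 pos [0.3563 0.279  0.1728] xdir [ 0.001  0.001 -1.   ] jaw -16.5 q6 0.79 F [ 0.2  0.1 -0.9] open 0.0364
shift units [-0.008 -0.384  1.299] turn units 0.000 (if shift first, then turn)
crucible_small sc0.67 px [137. 222.] n 51 c [0.3571 0.2813] size [0.0446 0.0319] ang 81.2 ztop 0.177 allmean [0.3578 0.2731 0.1596]
setter_small sc0.79 px [185. 319.] n 675 c [0.6439 0.0962] size [0.123  0.1145] ang 77.6 ztop 0.036 allmean [0.6411 0.0841 0.0274]
setter_boat sc0.75 px [143. 257.] n 365 c [0.5015 0.4396] size [0.1147 0.1211] ang 3.8 ztop 0.035 allmean [0.4993 0.4256 0.0255]
boat sc0.77 px [227. 243.] n 191 c [ 0.3604 -0.0229] size [0.038  0.0837] ang 63.7 ztop 0.031 allmean [ 0.361  -0.0255  0.0188]
boat sc0.74 px [199. 260.] n 116 c [0.4443 0.0945] size [0.088 0.033] ang 64.5 ztop 0.030 allmean [0.4427 0.0962 0.0153]
boat sc0.63 px [201. 220.] n 166 c [0.3251 0.125 ] size [0.0881 0.0362] ang 38.8 ztop 0.030 allmean [0.3233 0.1234 0.0175]
```

Call:
move_arm(
  increments=[
    [[0,-0.02,0.06,0],[0,-0.029,0.1,0],[0,-0.029,0.1,0],[0,-0.029,0.1,0],[0,-0.029,0.1,0],[0,-0.029,0.1,0],[0,-0.029,0.1,0],[0,-0.029,0.1,0],[0,-0.029,0.1,0],[0,-0.029,0.1,0],[0,-0.029,0.1,0],[0,-0.029,0.1,0],[0,-0.029,0.1,0],[0,-0.012,0.044,0],[0,0,0,0],[0.08,0,0,0],[0.1,0,0,0],[0.08,0,0,0],[0.04,0,0,0],[0,0,0,0]],
  ],
)

```text
t: 22.97
tool_pos: [0.6386, 0.096, 0.0936]
tool_rot: [0.225, 1.566, -0.226]
contact_force: [-0.5, 0.3, -0.2]
opening: 0.0362
```

```bash
python3 plan.py .642 .0955 .0635 ;python3 - <<'E'
from h import *
im=ctrl.get_image("side");cv2.imwrite("pics/s7.png",cv2.resize(im["pixels"][110:240,230:400,::-1],None,fx=4,fy=4,interpolation=cv2.INTER_CUBIC))
find("crucible_small","side",im)
E
```

```text
t 23.0 pos [0.6386 0.096  0.0936] xdir [-0.007  0.    -1.   ] jaw -16.4 q6 0.32 F [-0.5  0.3 -0.2] open 0.0362
shift units [0.12  0.002 0.014] turn units 0.000 (if shift first, then turn)
crucible_small sc0.74 px [174. 321.] n 57 c [0.6418 0.0972] size [0.0434 0.0317] ang 69.9 ztop 0.098 allmean [0.6394 0.0914 0.0791]
```

View pics/s7.png

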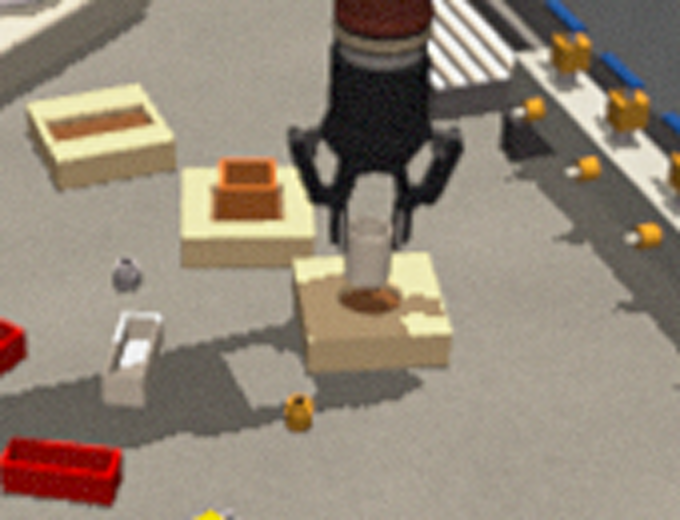

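Aligned over the recess, square seated too. Lowering (the 3 mm x lag is settling).

Call:
move_arm(
  increments=[
    [[0.02,0,0.004,0],[0.03,0,0,0],[0.03,0,0,0],[0.02,0,0,0],[0.012,0,0,0],[0,0,0,0],[0,0,0,0]],
  ],
)

```text
t: 23.65
tool_pos: [0.6427, 0.0951, 0.0692]
tool_rot: [0.226, 1.56, -0.226]
contact_force: [-0.1, -0.4, -0.3]
opening: 0.0361
```

Call:
move_arm(
  increments=[
    [[0.006,0,0,0],[0.006,0,0,0],[0,0,0,0],[0,0,0,0]],
  ],
)

```text
t: 23.98
tool_pos: [0.6429, 0.0951, 0.0666]
tool_rot: [0.226, 1.559, -0.226]
contact_force: [-0.8, 0.5, -0.5]
opening: 0.0361
```

Call:
move_arm(
  increments=[
    [[0.006,0,0,0],[0.006,0,0,0],[0.004,0,0,0],[0,0,0,0],[0,0,0,0]],
  ],
)

```text
t: 24.4
tool_pos: [0.643, 0.0951, 0.0634]
tool_rot: [0.226, 1.559, -0.226]
contact_force: [-3.7, 0.5, 6.3]
opening: 0.0362
```

Call:
move_arm(
  increments=[
    [[0,0,0,0],[0,0,0,0],[0,0,0,0],[0,0,0,0],[0,0,0,0],[0,0,0,0],[0,0,0,0],[0,0,0,0],[-0.05,0,0,0],[-0.1,0,0,0],[-0.12,0,0,0],[-0.12,0,0,0],[-0.06,0,0,0],[0,0,0,0],[0,0,0,0]],
  ],
  gripper=0,
)

```text
t: 25.65
tool_pos: [0.6435, 0.0951, 0.1765]
tool_rot: [0.226, 1.556, -0.225]
contact_force: [-0.0, 0.3, -1.4]
opening: 0.0855
```

```bash
python3 plan.py .442 .0925 .178 -25.6
python3 - <<'E'
from h import *
im=ctrl.get_image("side")
find("crucible_small","side",im,(.055,.075))
E
```

```text
t 25.6 pos [0.6435 0.0951 0.1765] xdir [ 0.003  0.    -1.   ] jaw -16.5 q6 0.32 F [-0.   0.3 -1.4] open 0.0855
shift units [-0.008 -0.239 -0.77 ] turn units 0.101 (if shift first, then turn)
```

Call:
move_arm(
  increments=[
    [[0,-0.03,-0.096,0],[0,-0.03,-0.096,0],[0,-0.03,-0.096,0],[0,-0.03,-0.096,0],[0,-0.03,-0.096,0],[0,-0.03,-0.096,0],[0,-0.03,-0.096,0],[0,-0.03,-0.096,0],[0,0,0,0.05],[0,0,0,0.05],[0,0,0,0],[0,0,0,0]],
  ],
)

```text
t: 26.75
tool_pos: [0.4408, 0.092, 0.1734]
tool_rot: [0.347, 1.546, -0.348]
contact_force: [-0.6, 0.4, 0.4]
opening: 0.0853
```

```bash
python3 plan.py .442 .0925 .035 -25.6
python3 - <<'E'
from h import *
im=ctrl.get_image("top");cv2.imwrite("pics/t8.png",cv2.resize(im["pixels"][120:270,60:290,::-1],None,fx=3,fy=3,interpolation=cv2.INTER_CUBIC))
find("crucible_small","top",im,(.055,.075),2)
im=ctrl.get_image("side")
find("crucible_small","side",im,(.055,.075))
E
```

```text
t 26.8 pos [0.4408 0.092  0.1734] xdir [-0.003 -0.    -1.   ] jaw -25.4 q6 0.48 F [-0.6  0.4  0.4] open 0.0853
shift units [0.553 0.005 0.005] turn units 0.003 (if shift first, then turn)
crucible_small sc0.63 px [146. 235.] n 99 c [0.6406 0.0935] size [0.0359 0.0344] ang 1.7 ztop 0.069 allmean [0.642  0.0929 0.0451]
crucible_small sc0.46 px [179. 321.] n 87 c [0.6455 0.0959] size [0.0379 0.0376] ang 26.6 ztop 0.068 allmean [0.6447 0.0912 0.0505]
```

View pics/t8.png

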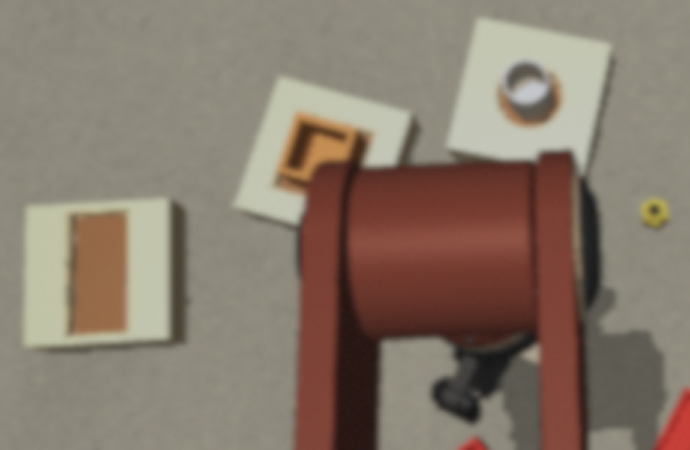

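Run:
```python
from h import *
im=ctrl.get_image("side");W=world(im);o=ctrl.get_obs()["tool_pos"]
m=(np.hypot(W[...,0]-o[0],W[...,1]-o[1])<.06)&(W[...,2]>.1)&(W[...,2]<.25)&(im["depth"]>0)
p=W[m];p=p[np.argsort(p[:,2])];print(o,len(p));print(p[:40:3].round(3))
```

```text
[0.44173995 0.0919703  0.17470853] 378
[[0.404 0.11  0.175]
 [0.48  0.063 0.179]
 [0.404 0.106 0.181]
 [0.392 0.109 0.182]
 [0.489 0.063 0.184]
 [0.48  0.063 0.185]
 [0.486 0.065 0.187]
 [0.482 0.06  0.187]
 [0.405 0.111 0.188]
 [0.488 0.061 0.189]
 [0.48  0.062 0.189]
 [0.392 0.105 0.19 ]
 [0.486 0.063 0.191]
 [0.483 0.063 0.192]]
```

Call:
move_arm(
  increments=[
    [[0.06,0.004,0.003,0],[0.1,0,0,0],[0.1,0,0,0],[0.1,0,0,0],[0.1,0,0,0],[0.07,0,0,0],[0.04,0,0,0],[0.02,0,0,0],[0,0,0,0],[0,0,0,0]],
  ],
)

```text
t: 27.83
tool_pos: [0.4436, 0.0926, 0.0284]
tool_rot: [0.349, 1.541, -0.348]
contact_force: [0.1, -0.1, 1.1]
opening: 0.0856
```

```bash
python3 plan.py .442 .0925 .026 -25.6
python3 - <<'E'
from h import *
im=ctrl.get_image("side")
find("boat","side",im,(.02,.034),3)
E
```

```text
t 27.8 pos [0.4436 0.0926 0.0284] xdir [ 0.001  0.    -1.   ] jaw -25.5 q6 0.49 F [ 0.1 -0.1  1.1] open 0.0856
shift units [ 0.009 -0.003 -0.006] turn units 0.001 (if shift first, then turn)
boat sc0.83 px [225. 241.] n 189 c [ 0.3611 -0.0215] size [0.0388 0.0834] ang 61.4 ztop 0.030 allmean [ 0.3581 -0.0239  0.019 ]
boat sc0.79 px [201. 222.] n 155 c [0.3242 0.1265] size [0.0865 0.0372] ang 37.7 ztop 0.030 allmean [0.3226 0.122  0.0174]
boat sc0.64 px [197. 264.] n 121 c [0.4448 0.0949] size [0.0919 0.0329] ang 65.0 ztop 0.030 allmean [0.4459 0.0943 0.0162]
```

Call:
move_arm(
  increments=[
    [[0.006,0,0,0],[0,0,0,0],[0,0,0,0],[0,0,0,0],[0,0,0,0],[0,0,0,0],[0,0,0,0],[0,0,0,0],[0,0,0,0],[0,0,0,0],[0,0,0,0],[0,0,0,0]],
  ],
  gripper=1,
)

```text
t: 28.93
tool_pos: [0.4433, 0.0926, 0.0265]
tool_rot: [0.349, 1.542, -0.348]
contact_force: [-0.1, -0.1, 4.6]
opening: 0.0311
```

Call:
move_arm(
  increments=[
    [[-0.03,0,0,0],[-0.05,0,0,0],[-0.08,0,0,0],[-0.08,0,0,0],[-0.08,0,0,0],[-0.08,0,0,0],[-0.08,0,0,0],[-0.05,0,0,0],[0,0,0,0],[0,0,0,0]],
  ],
)

```text
t: 29.77
tool_pos: [0.4427, 0.0926, 0.1584]
tool_rot: [0.349, 1.542, -0.349]
contact_force: [0.5, 0.6, -0.3]
opening: 0.0313
```

```bash
python3 plan.py .4993 .4393 .16 -87;python3 - <<'E'
from h import *
im=ctrl.get_image("side");cv2.imwrite("pics/s9.png",cv2.resize(im["pixels"][90:240,190:390,::-1],None,fx=3,fy=3,interpolation=cv2.INTER_CUBIC))
find("boat","side",im,None,4)
E
```

```text
t 29.8 pos [0.4427 0.0926 0.1584] xdir [ 0.  0. -1.] jaw -25.5 q6 0.49 F [ 0.5  0.6 -0.3] open 0.0313
shift units [-0.006  1.349 -0.392] turn units 0.684 (if shift first, then turn)
boat sc0.82 px [224. 241.] n 166 c [ 0.3602 -0.023 ] size [0.0362 0.0846] ang 63.6 ztop 0.030 allmean [ 0.3596 -0.0245  0.0186]
boat sc0.74 px [148. 260.] n 11 c [0.4637 0.0823] size [0.0314 0.0057] ang 43.1 ztop 0.210 allmean [0.5003 0.3549 0.0442]
boat sc0.66 px [200. 222.] n 136 c [0.3246 0.1254] size [0.0878 0.0382] ang 36.2 ztop 0.030 allmean [0.323  0.1234 0.0187]
boat sc0.48 px [165. 260.] n 71 c [0.4452 0.0942] size [0.0896 0.0308] ang 66.7 ztop 0.162 allmean [0.4419 0.0902 0.145 ]
```

View pics/s9.png

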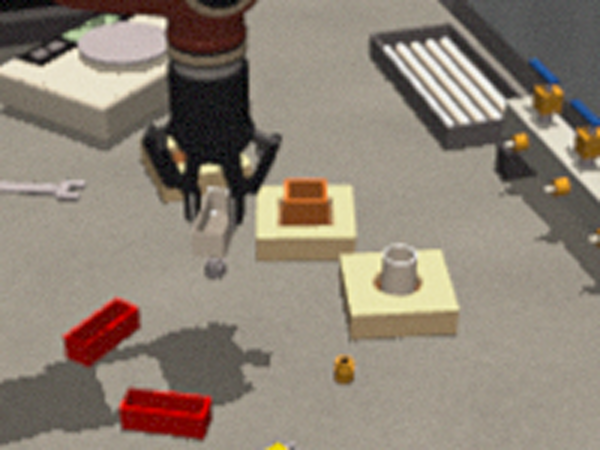

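Call:
move_arm(
  increments=[
    [[0,0.06,-0.017,0],[0,0.112,-0.033,0],[0,0.112,-0.033,0],[0,0.112,-0.033,0],[0,0.112,-0.033,0],[0,0.112,-0.033,0],[0,0.112,-0.033,0],[0,0.112,-0.033,0],[0,0.112,-0.033,0],[0,0.112,-0.033,0],[0,0.112,-0.033,0],[0,0.112,-0.033,0],[0,0.112,-0.029,0],[0,0.057,-0.016,0],[0,0,0,0]],
  ],
)

```text
t: 31.12
tool_pos: [0.5031, 0.4701, 0.1558]
tool_rot: [0.345, 1.545, -0.348]
contact_force: [-0.8, 0.2, -0.3]
opening: 0.031
```

Call:
move_arm(
  increments=[
    [[0,0,0,0.06],[0,0,0,0.076],[0,0,0,0.076],[0,0,0,0.076],[0,0,0,0.076],[0,0,0,0.076],[0,0,0,0.076],[0,0,0,0.076],[0,0,0,0.076],[0,0,0,0.016],[0,0,0,0],[0.05,0,0,0],[0.08,0,0,0],[0.08,0,0,0],[0.04,0,0,0],[0,0,0,0],[0,0,0,0]],
  ],
)

```text
t: 32.53
tool_pos: [0.5033, 0.4674, 0.0946]
tool_rot: [1.169, 1.234, -1.173]
contact_force: [-0.3, 0.3, -1.3]
opening: 0.0308
```

```bash
python3 plan.py .4993 .4393 .0485 -87;python3 - <<'E'
from h import *
im=ctrl.get_image("side");cv2.imwrite("pics/s10.png",cv2.resize(im["pixels"][90:190,190:330,::-1],None,fx=4,fy=4,interpolation=cv2.INTER_CUBIC))
find("boat","side",im,(.08,.13),4)
E
```

```text
t 32.5 pos [0.5033 0.4674 0.0946] xdir [-0.002 -0.002 -1.   ] jaw -87.0 q6 2.16 F [-0.3  0.3 -1.3] open 0.0308
shift units [ 0.184 -0.022  0.111] turn units -0.000 (if shift first, then turn)
boat few 414 0.030386335396928796
boat few 360 0.029987582613623175
boat sc0.54 px [122. 252.] n 132 c [0.5061 0.4637] size [0.0851 0.0442] ang 4.1 ztop 0.098 allmean [0.5058 0.4603 0.0869]
```

View pics/s10.png

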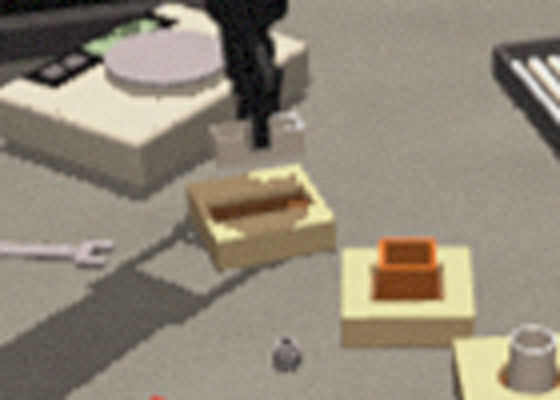

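Call:
move_arm(
  increments=[
    [[0,-0.005,0.028,0],[0,-0.006,0.028,0],[0,-0.006,0.028,0],[0,-0.005,0.027,0],[0,0,0,0],[0.04,0,0,0],[0.05,0,0,0],[0.03,0,0,0],[0,0,0,0],[0,0,0,0]],
  ],
)

```text
t: 33.47
tool_pos: [0.499, 0.4396, 0.0641]
tool_rot: [1.168, 1.234, -1.174]
contact_force: [0.5, 0.2, -0.3]
opening: 0.0309
```

```bash
python3 plan.py .4993 .4393 .0485 -87;python3 - <<'E'
from h import *
im=ctrl.get_image("side");cv2.imwrite("pics/s11.png",cv2.resize(im["pixels"][90:190,190:330,::-1],None,fx=4,fy=4,interpolation=cv2.INTER_CUBIC))
find("boat","side",im,(.05,.13),4)
E
```

```text
t 33.5 pos [0.499  0.4396 0.0641] xdir [-0.003 -0.002 -1.   ] jaw -87.0 q6 2.13 F [ 0.5  0.2 -0.3] open 0.0309
shift units [0.062 0.001 0.001] turn units -0.000 (if shift first, then turn)
boat few 369 0.029959340748943086
boat few 352 0.030014046496704277
boat sc0.52 px [134. 252.] n 146 c [0.5032 0.429 ] size [0.0856 0.0586] ang 0.8 ztop 0.068 allmean [0.5035 0.4326 0.0545]
```

View pics/s11.png

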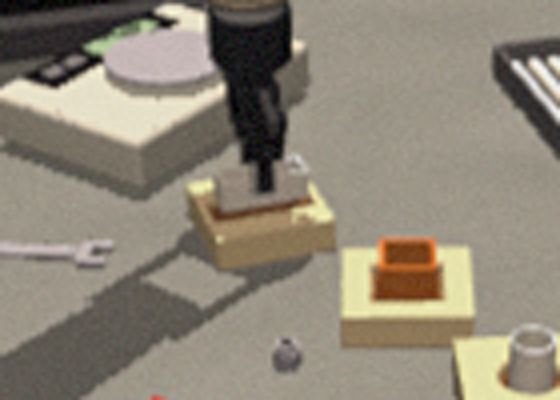

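Call:
move_arm(
  increments=[
    [[0.016,0,0,0],[0.016,0,0,0],[0.012,0,0,0],[0.008,0,0,0],[0,0,0,0],[0,0,0,0],[0,0,0,0]],
  ],
)

```text
t: 34.15
tool_pos: [0.5, 0.4401, 0.0532]
tool_rot: [1.171, 1.233, -1.171]
contact_force: [-0.9, 0.5, -0.5]
opening: 0.0311
```

Call:
move_arm(
  increments=[
    [[0.006,0,0,0],[0.006,0,0,0],[0,0,0,0],[0,0,0,0]],
  ],
)

```text
t: 34.48
tool_pos: [0.4998, 0.4399, 0.0499]
tool_rot: [1.171, 1.233, -1.171]
contact_force: [0.3, -0.5, -1.6]
opening: 0.0312
```

Call:
move_arm(
  increments=[
    [[0.005,0,0,0],[0.005,0,0,0],[0,0,0,0],[0,0,0,0]],
  ],
)

```text
t: 34.82
tool_pos: [0.5002, 0.4402, 0.0485]
tool_rot: [1.171, 1.233, -1.171]
contact_force: [-2.2, -1.7, 5.0]
opening: 0.0308
```

Contact at the computed height. Release and retreat.

Call:
move_arm(
  increments=[
    [[0,0,0,0],[0,0,0,0],[0,0,0,0],[0,0,0,0],[0,0,0,0],[0,0,0,0],[0,0,0,0],[0,0,0,0],[-0.05,0,0,0],[-0.1,0,0,0],[-0.12,0,0,0],[-0.12,0,0,0],[-0.12,0,0,0],[-0.06,0,0,0],[0,0,0,0]],
  ],
  gripper=0,
)

```text
t: 36.07
tool_pos: [0.5022, 0.4417, 0.1968]
tool_rot: [1.179, 1.231, -1.162]
contact_force: [1.0, -0.8, -0.5]
opening: 0.0851
```

Call:
move_arm(
  increments=[
    [[0,0,0.1,0],[0,0,0.1,0],[0,0,0.1,0],[0,0,0.1,0],[0,0,0.1,0],[0,0,0.1,0],[0,0,0.1,0],[0,0,0.1,0],[0,0,0.1,0],[0,0,0.1,0],[0,0,0.1,0],[0,0,0.1,0],[0,0,0.1,0],[0,0,0.1,0],[0,0,0.1,0],[0,0,0.1,0],[0,0,0,0],[0,0,0,0],[0,0,0,0],[0,0,0,0]],
  ],
)

```text
t: 37.73
tool_pos: [0.5202, 0.0414, 0.1893]
tool_rot: [1.17, 1.235, -1.171]
contact_force: [-0.5, 0.1, -0.5]
opening: 0.0854
```

Run:
```python
from h import *
o=ctrl.get_obs();print(o["t"],o["tool_pos"],o["contact_force"])
for c in("top","side"):
    im=ctrl.get_image(c);cv2.imwrite(f"pics/{c}12.png",im["pixels"][:,:,::-1]); print(c)
    for n,b in dict(crucible_large=(.067,.085),crucible_small=(.058,.075),crucible_square=(.054,.07),boat=(.042,.058),setter_large=(.027,.037),setter_small=(.027,.037),setter_square=(.027,.037),setter_boat=(.027,.037),amber_jar=None,tc_plug=None).items():
        find(n,c,im,b,3 if n=="boat" else 1)
```

```text
37.7333 [0.5202114  0.04137248 0.18928652] [-0.45586175  0.11603715 -0.53148775]
top
crucible_large sc0.83 px [264. 405.] n 221 c [ 0.3611 -0.2912] size [0.0539 0.0527] ang 42.7 ztop 0.080 allmean [ 0.3615 -0.2935  0.0549]
crucible_square sc0.67 px [175. 166.] n 226 c [0.5869 0.2591] size [0.0513 0.0497] ang 73.4 ztop 0.065 allmean [0.5869 0.2599 0.0445]
boat few 481 0.031088488442096995
boat sc0.90 px [208.  90.] n 280 c [0.4998 0.4377] size [0.083  0.0344] ang 2.9 ztop 0.053 allmean [0.4992 0.4375 0.0389]
boat sc0.19 px [172. 168.] n 120 c [0.5861 0.2586] size [0.0494 0.0483] ang 73.9 ztop 0.065 allmean [0.587  0.2602 0.045 ]
setter_large sc0.61 px [262. 386.] n 1566 c [ 0.3633 -0.2911] size [0.1161 0.1137] ang 89.6 ztop 0.037 allmean [ 0.3629 -0.2838  0.0323]
setter_square sc0.59 px [185. 168.] n 1484 c [0.5879 0.2621] size [0.1151 0.1147] ang 73.2 ztop 0.036 allmean [0.5837 0.2599 0.0313]
setter_boat sc0.80 px [211. 102.] n 1498 c [0.4973 0.4391] size [0.1146 0.1169] ang 3.0 ztop 0.035 allmean [0.493  0.4316 0.0296]
amber_jar sc0.83 px [205. 460.] n 218 c [ 0.5048 -0.4456] size [
[... 889 characters left out ...]
ztop 0.035 allmean [ 0.363  -0.3102  0.0281]
setter_small sc0.58 px [186. 318.] n 591 c [0.6441 0.0965] size [0.1217 0.1142] ang 77.1 ztop 0.036 allmean [0.6369 0.0763 0.0268]
setter_square sc0.61 px [168. 289.] n 304 c [0.5898 0.2625] size [0.119  0.1099] ang 73.9 ztop 0.035 allmean [0.5742 0.2337 0.0254]
setter_boat sc0.56 px [145. 252.] n 208 c [0.4998 0.4366] size [0.1118 0.1204] ang 2.8 ztop 0.035 allmean [0.4902 0.4042 0.0237]
amber_jar sc0.93 px [326. 351.] n 202 c [ 0.5072 -0.4458] size [0.0349 0.0365] ang 67.5 ztop 0.073 allmean [ 0.5032 -0.453   0.0497]
tc_plug sc0.58 px [244. 282.] n 121 c [ 0.429  -0.1192] size [0.0772 0.0265] ang 28.8 ztop 0.016 allmean [ 0.4385 -0.115   0.011 ]
```

View pics/top12.png

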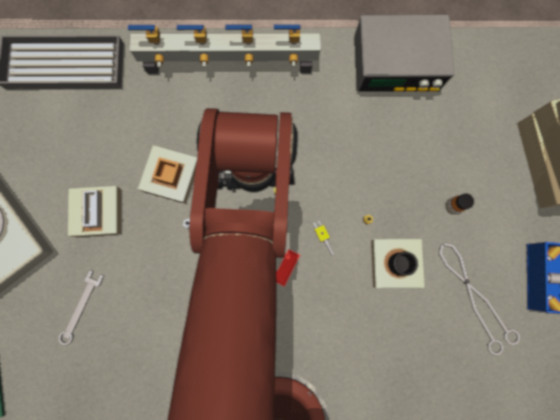

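All offsets are within about 3 mm and every rim height matches a seated crucible. Handing in.

```bash
python3 -c "
from station import ctrl
print(ctrl.finish_job())"
```

```text
the job is handed in; nothing more can be done
None
```

I seated all four crucibles in their own setters and handed the job in at about 38 s of the 109 s allowed. Each one was lowered slowly until the wrist force showed it touching the recess floor at the expected height, and only then released.

My last checks, from the top and side cameras:

| Crucible | Offset from recess centre | Rim height measured | Rim height expected if fully down |
|---|---|---|---|
| Large graphite | about 2–4 mm | 79–80 mm | 77 mm |
| Small round | about 2 mm | 69 mm | 67 mm |
| Square | about 3 mm (top), 6 mm (side, partly hidden) | 65 mm | 62 mm |
| Boat | about 3 mm | 52–53 mm | 50 mm |

- **Heights:** the cameras read about 2–3 mm high on everything, including the bare bricks, so these rim heights agree with full seating.
- **Bystanders:** the jar reads within 2 mm of where it started. Some plug readings moved by up to about 17 mm, but with the measured outline changing too (56 mm long instead of 75 mm). In the pictures it lies where it did, and the robot never went near it.
- **Gap in the last check:** in the final top picture the arm hid the small crucible, so its last reading is from the side camera only. An earlier top view, taken after it was released, showed it seated and centred.

The arm was clear of everything at hand-in, and the red look-alikes were not touched.

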